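# Unlock and open the guard hood of the lift control, then work its stick

### The arm

A 6-joint arm with a two-finger parallel gripper is mounted at the origin on the work surface. World frame = base frame: x ahead of the robot, y to its left, z up, the work surface at z = 0. Lengths are in m, angles in rad, forces in N, time in s.
With the tool pointing down it reaches from about 0.3 to 0.825 m from the base axis. Payload 5.4 kg.
Tool frame: the origin (TCP) lies between the finger pads; the fingertips stand 11 mm ahead of it and the grasp point (between the pads) lies 8 mm behind it; z points along the fingers, y is the line along which they close (so a half turn about z gives the same grasp; the last joint's range is limited). The gripper opens to 92 mm and grips with 3 to 60 N. Pads are 20 mm wide; open, the fingers measure 128 mm over their backs; the gripper's body (75 mm by 189 mm) begins 69 mm behind the grasp point.
Start: joints at [-1.4, 0.158, 1.597, -0, 1.386, -0.21], TCP at [0.214, -0.534, 0.226] pointing down, gripper open.
Joint ranges: [-2.91, 2.91], [-0.94, 2.29], [0.18, 2.7], [-1.29, 4.43], [0.17, 2.64], [-3, 3]. Speed limits (rad/s): [2.57, 2.57, 3.14, 3.14, 3.14, 3.14].

### API

Orientations are given as a unit quaternion [x, y, z, w].
In Python, from plant import telemetry, vision, job_done gives the robot as it stands.
- The arm moves only by the tool servo_tool, never from a script. Its arguments are lists of equal length, an entry for each row: "fingers": the opening, from 0 (shut) to 1 (fully open); "translation": the shift along the world's x, y, z each as a share of 120 mm, from -1 to 1, a list of three; "rot": the turn, a rotation vector about the world's x, y, z each as a share of 90 degrees, from -1 to 1, a list of three. A call has 1 to 20 rows; each row shifts and turns the commanded pose from where the row before left it; what a row does not reach is not made up. A row lasts 1/10 s, in which the tool goes at most 50 mm and 8.59 degrees, less where a joint would pass 70% of its speed; a pose out of reach is approached as far as the arm can. A call with a number of a shift or a turn outside -1 to 1 is refused whole. A call with a gripper value outside its range is refused whole. The fingers move at their own pace and stop on an object; "squeeze" is the grip in N (left out, the last holds). Time passes only in rows, so rows that do not move let the fingers close. It gives the time, the measured TCP pose, the force, the opening and the grip force at its end, in the units of the state.
- telemetry.get_state(): the state, without advancing time (a new reading comes with each control period).
- vision.read_camera(name): name is "scene" or "side" or "wrist"; returns a dict with "image" (480x640x3 uint8, red, green, blue), "intrinsics" (3x3 intrinsics, pixels), "k1" (the pictures are not rectified: a ray, as slopes to the right and down, at radius r is drawn at 1 + k1 r^2 times it, then the intrinsics apply), "rvec" (rotation vector, rad) and "tvec" (3), from world to camera coordinates, as OpenCV has them. Camera axes: x right, y down, z forward; pixel columns grow to the right and rows downward; lengths in m; the calibration is good to about 2 mm. A picture is of the moment at which its call begins. There is no depth.
- job_done(): hands the job in; it is judged then, once.
The state is a dict: "t": time; "q": joint angles; "dq": joint speeds; "joint_efforts": joint torques, N m; "tcp_pos": TCP position; "eef_rot": TCP orientation; "force": force on the tool from outside, world axes, zero at the start; "ft_torque": the same for the moment, N m; "opening": finger opening in m; "finger_force": force on a finger pad.
Only numpy, scipy, OpenCV 4.12 (cv2) and the standard library are available. Lean on these libraries where they do the work, as an engineer would, in place of code of your own. Each camera call takes 0.05 s, during which the arm holds its last target. There are 200 camera calls.

### The job

On the vehicle lift's bench control box, pull up the spring plunger knob to free the guard hood and slide the hood fully open until the plunger drops into its second hole. Then tilt the stick that was under the hood all the way towards the pressure gauge, hold it there for at least one full second, and let it spring back upright. Never tilt the stick clearly any other way, and leave the other things on the bench where they are.

Things in the scene. Friction and masses are not known exactly. Their poses are not given: they have to be found in the camera images.
- console: Control box, fixed to the bench: grey painted steel, 150 (x) by 350 (y) mm, deck 45 mm high; origin at the centre of its underside, z up. The hood slides towards its -y. A fixed upright end wall, 124 mm wide, stands at y = 153 to 158 mm up to 137 mm above the bench and closes the hood's end. A steel strip along the deck at x = 0 has two holes, 120 mm apart, for the plunger's pin.
- gauge (a point): Centre of the face of the round pressure gauge, 68 mm across, fixed low on the box's +x side, level with the stick: 113 mm in x, 95 mm in y and 45 mm up from the box's origin; its highest point is about 57 mm above the bench.
- pull_knob (a point): Centre of the plunger's black round pull knob: ribbed upright cylinder 36 mm across, 36 mm high, on a flange of the hood. Pin home: centre 116 mm, underside 98 mm above the bench. The hood's wall is 50 mm from its centre on the box's +y side; other sides free. It starts at x = 0, y = -10 mm of the box and travels with the hood (to y = -130 mm). Axes as the box.
- plunger (a joint): How far the knob is pulled up, m: 0 = pin home in a hole, 0.018 = end of travel. A spring pulls it down, 6 N at 0, 9 N at 0.010. The pin reaches 10 mm into the hole: the knob must be up more than 0.010 before the hood can slide. Let go between the holes, the pin rests on the strip (about 0.010) and slides along it until it drops into the next hole.
- hood (a joint): How far the guard hood has slid along the box's -y, m: 0 = closed and locked over the stick, 0.122 = end stop. Second hole at 0.120, which the pin enters from about 0.117 to the end stop. Sliding takes about 3 to 6 N and it stays where it is left.
- push_bar (a point): Centre of the dark steel bar on the hood's top, for pushing the hood: 90 mm long (box's x), 10 mm thick (y), 25 mm high, its top 165 mm above the bench. It crosses the middle of the aluminium hood, which is 120 (x) by 110 mm (y), its flat top 140 mm above the bench. Starts at x = 0, y = 95 mm of the box. Axes as the box.
- stick_head (a point): Centre of the stick's black ball head, 34 mm across, on a 12 mm rod. The stick's pivot is at x = 0, y = 95 mm of the box, 53 mm above the bench; the head's centre is 60 mm above the pivot, 113 mm above the bench when upright. Hidden under the hood until it is open; then it stands free on the deck.
- stick_far (a joint): Tilt of the stick towards the gauge (the box's +x), rad: 0 = upright, 0.4 = all the way, negative = away from the gauge. Spring-centred, about 5 N at the head for full tilt.
- stick_side (a joint): Tilt of the stick along the box's +y (positive) or -y (negative), rad: 0 = upright, ends at 0.4 either way. Spring-centred in the same way.
- oil_bottle: Bystander: black oil bottle, 92 mm across, 208 mm high, origin at the centre of its underside.
- hammer: Bystander: hammer with a wooden handle, about 300 mm long, lying on the bench.

How it is judged:
By the outcome, as a careful person would: the job done as asked, in the order asked, and still so for the second after the job is handed in, with the robot touching nothing.
It also fails if it takes over 64 s, if anything falls off the work surface, if the arm or the gripper's body presses on something with over 40 N, if the wrist force passes 120 N, or if a joint passes its speed limit or range.

## Working session

There is one attempt and no reset: what is moved stays moved. The work goes in short steps, Python scripts to look and compute and a tool call to move; the robot and the scene stay as the last step left them, time stands still between calls to the robot, and variables do not carry over. Pictures are saved under pics/ and viewed, at most 10 in all, crops included, and the job is handed in when it is done.

Besides the shell and the picture viewer there is one more tool, called after "Call:" by a JSON object that holds its "op" and its "data". servo_tool: Moves the arm, as the interface text tells. Its arguments: {"type":"object","properties":{"fingers":{"type":"array"},"translation":{"type":"array"},"rot":{"type":"array"},"squeeze":{"type":"number"}},"required":["fingers","translation","rot"]}

```bash
mkdir -p pics
python3 - <<'E'
from plant import telemetry, vision
import cv2,pickle
d={}
for n in ["scene","side"]:
    r=vision.read_camera(n); d[n]=r
    cv2.imwrite(f"pics/{n}0.png",r["image"][:,:,::-1])
pickle.dump(d,open("cams.pkl","wb"))
s=telemetry.get_state(); print(s["t"],s["tcp_pos"],s["eef_rot"],s["opening"])
E
```

```text
0.1 [ 0.21357277 -0.53329449  0.22473032] [ 9.81933691e-01  1.89223525e-01  2.71218097e-05 -8.26130908e-04] 0.09192820273945551
```

View pics/scene0.png

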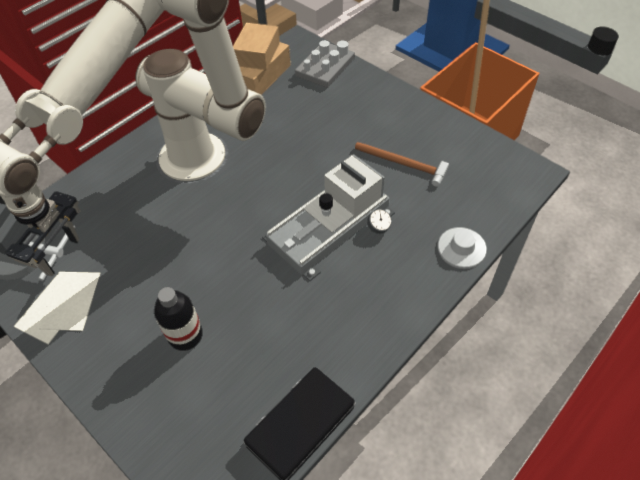

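View pics/side0.png

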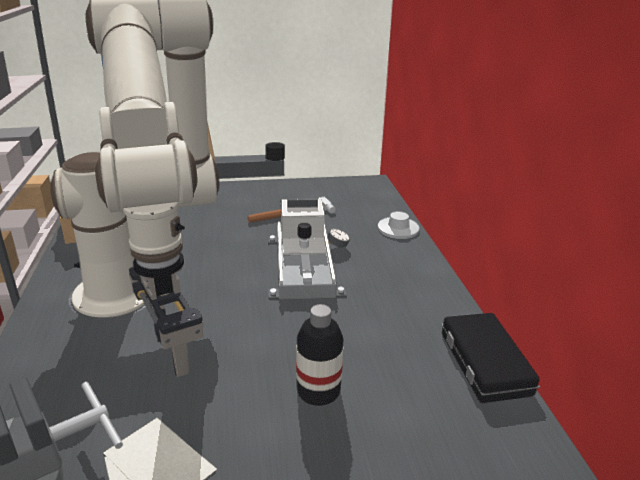

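The scene shows the box in the middle, with the knob at about (326,201), bar about (348,172) and gauge about (380,219). In the side view the knob is at about (304,230) and the gauge at about (340,237). I'll enlarge both.

Run:
```python
import cv2,pickle,numpy as np
d=pickle.load(open("cams.pkl","rb"))
a=d["scene"]["image"][145:285,255:405,::-1]; b=d["side"]["image"][185:305,255:365,::-1]
a=cv2.resize(a,None,fx=4,fy=4,interpolation=cv2.INTER_CUBIC)
b=cv2.resize(b,None,fx=5,fy=5,interpolation=cv2.INTER_CUBIC)
cv2.imwrite("pics/a.png",a);cv2.imwrite("pics/b.png",b)
```

```text
(no output)
```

View pics/a.png

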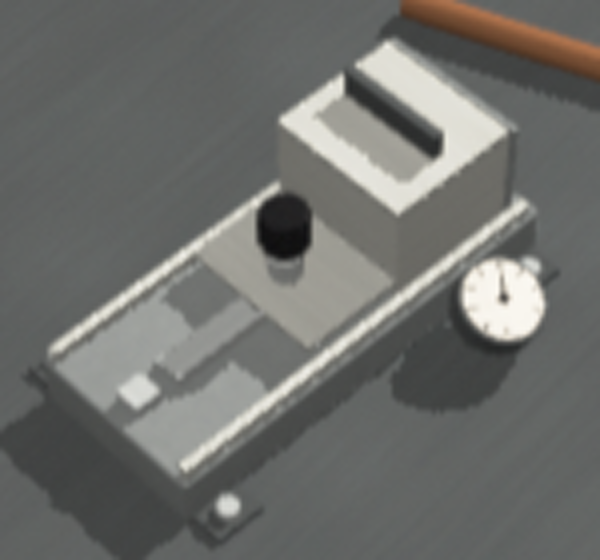

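View pics/b.png

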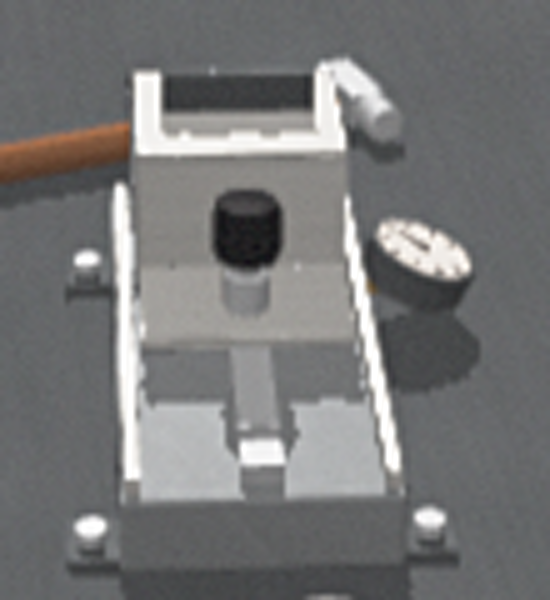

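Crop A: knob centre (284,226), gauge (502,299), hood top corners (281,121), (401,211), (391,41), (515,130). Crop B: knob (247,229), gauge (422,249), front hood corners (135,155), (347,152), deck front corners (122,500), (403,497). Next I'll fit the box pose from these.

```bash
cat > h.py <<'E'
import numpy as np,cv2
def proj(c,P):
    P=np.atleast_2d(P).astype(float)
    return cv2.projectPoints(P,np.array(c["rvec"],float),np.array(c["tvec"],float),np.array(c["intrinsics"],float),np.array([c["k1"],0,0,0.]))[0][:,0]
def b2w(p,B):
    B=np.atleast_2d(B)/1000.; c,s=np.cos(p[2]),np.sin(p[2])
    return np.c_[p[0]+c*B[:,0]-s*B[:,1],p[1]+s*B[:,0]+c*B[:,1],B[:,2]]
E
python3 - <<'E'
from h import *; import pickle
from scipy.optimize import least_squares
d=pickle.load(open("cams.pkl","rb"))
A=[((0,-10,116),(284,226)),((113,95,45),(502,299)),((-60,40,140),(281,121)),((60,40,140),(401,211)),((-60,150,140),(391,41)),((60,150,140),(515,130)),((75,-175,45),(183,483))]
Bq=[((0,-10,116),(247,229)),((113,95,45),(422,249)),((-60,40,140),(135,155)),((60,40,140),(347,152)),((-75,-175,45),(122,500)),((75,-175,45),(403,497))]
def px(L,x0,y0,f): return np.array([((u+.5)/f-.5+x0,(v+.5)/f-.5+y0) for _,(u,v) in L])
pa,pb=px(A,255,145,4),px(Bq,255,185,5)
f=lambda p: np.r_[(proj(d["scene"],b2w(p,[q for q,_ in A]))-pa).ravel(),(proj(d["side"],b2w(p,[q for q,_ in Bq]))-pb).ravel()]
for y0 in (0,1.57,-1.57,3.1):
    r=least_squares(f,[.5,0,y0],loss="soft_l1"); print(r.cost,r.x)
    if r.cost<30: print(f(r.x).reshape(-1,2).round(1).tolist()); np.save("pose.npy",r.x); print(b2w(r.x,[(0,-10,116),(0,-130,116),(0,95,113),(113,95,45)]).round(4), np.degrees(r.x[2]))
E
```

```text
3.8046832321267265 [ 0.52345115  0.08605356 -0.08771402]
[[0.2, -0.3], [0.3, 0.1], [-0.7, -0.9], [-0.7, 0.4], [-0.1, -0.5], [-1.0, -0.2], [-0.3, 0.7], [0.2, -0.4], [0.6, -0.1], [0.7, -0.9], [0.4, -0.8], [-1.0, -0.1], [0.7, -0.7]]
[[ 0.5226  0.0761  0.116 ]
 [ 0.5121 -0.0434  0.116 ]
 [ 0.5318  0.1807  0.113 ]
 [ 0.6443  0.1708  0.045 ]] -5.02564307052315
3.8046832321271147 [ 0.52345115  0.08605356 -0.08771401]
[[0.2, -0.3], [0.3, 0.1], [-0.7, -0.9], [-0.7, 0.4], [-0.1, -0.5], [-1.0, -0.2], [-0.3, 0.7], [0.2, -0.4], [0.6, -0.1], [0.7, -0.9], [0.4, -0.8], [-1.0, -0.1], [0.7, -0.7]]
[[ 0.5226  0.0761  0.116 ]
 [ 0.5121 -0.0434  0.116 ]
 [ 0.5318  0.1807  0.113 ]
 [ 0.6443  0.1708  0.045 ]] -5.025642578396632
3.80468323212673 [ 0.52345115  0.08605356 -0.08771402]
[[0.2, -0.3], [0.3, 0.1], [-0.7, -0.9], [-0.7, 0.4], [-0.1, -0.5], [-1.0, -0.2], [-0.3, 0.7], [0.2, -0.4], [0.6, -0.1], [0.7, -0.9], [0.4, -0.8], [-1.0, -0.1], [0.7, -0.7]]
[[ 0.5226  0.0761  0.116 ]
 [ 0.5121 -0.0434  0.116 ]
 [ 0.5318  0.1807  0.113 ]
 [ 0.6443  0.1708  0.045 ]] -5.025642907435416
3.804683232126599 [0.52345115 0.08605356 6.19547129]
[[0.2, -0.3], [0.3, 0.1], [-0.7, -0.9], [-0.7, 0.4], [-0.1, -0.5], [-1.0, -0.2], [-0.3, 0.7], [0.2, -0.4], [0.6, -0.1], [0.7, -0.9], [0.4, -0.8], [-1.0, -0.1], [0.7, -0.7]]
[[ 0.5226  0.0761  0.116 ]
 [ 0.5121 -0.0434  0.116 ]
 [ 0.5318  0.1807  0.113 ]
 [ 0.6443  0.1708  0.045 ]] 354.97435710149824
```

The box fits to within 1 px: centre (0.523, 0.086), yaw -5.0°. The knob is at (0.5226, 0.0761). I'll lift first, then travel above the bottle while turning +63° so the fingers close along the box's x.

Call:
{"op": "servo_tool", "data": {"fingers": [1,1,1,1,1,1,1,1,1,1,1,1,1,1,1,1,1,1,1], "translation": [[0,0,0.333],[0,0,0.333],[0.161,0.317,0],[0.161,0.317,0],[0.161,0.317,0],[0.161,0.317,0],[0.161,0.317,0],[0.161,0.317,0],[0.161,0.317,0],[0.161,0.317,0],[0.161,0.317,0],[0.161,0.317,0],[0.161,0.317,0],[0.161,0.317,0],[0.161,0.317,0],[0.161,0.317,0],[0.161,0.317,0],[0.161,0.317,0],[0,0,0]], "rot": [[0,0,0],[0,0,0],[0,0,0],[0,0,0],[0,0,0.0702],[0,0,0.0702],[0,0,0.0702],[0,0,0.0702],[0,0,0.0702],[0,0,0.0702],[0,0,0.0702],[0,0,0.0702],[0,0,0.0702],[0,0,0.0702],[0,0,0],[0,0,0],[0,0,0],[0,0,0],[0,0,0]], "squeeze": 40}}

```text
t: 2.0
tcp_pos: [0.5234, 0.0788, 0.3045]
eef_rot: [0.735, 0.678, 0.0, -0.001]
force: [0.2, -0.3, -0.6]
opening: 0.0924
finger_force: 0.0
```

Call:
{"op": "servo_tool", "data": {"fingers": [1,1,1,1,1,1], "translation": [[0,0,-0.3],[0,0,-0.3],[0,0,-0.3],[0,0,-0.2],[0,0,-0.1],[0,0,0]], "rot": [[0,0,0],[0,0,0],[0,0,0],[0,0,0],[0,0,0],[0,0,0]]}}

```text
t: 2.6
tcp_pos: [0.5214, 0.0745, 0.1598]
eef_rot: [0.737, 0.675, -0.001, -0.001]
force: [-1.0, -0.1, -0.3]
opening: 0.0915
finger_force: 0.0
```

Run:
```python
from plant import telemetry, vision
from h import *
r=vision.read_camera("wrist"); im=r["image"][:,:,::-1].copy()
p=np.load("pose.npy")
for q in [(0,-10,134),(-60,40,140),(60,40,140),(0,-10,98)]:
    u=proj(r,b2w(p,q))[0]; print(q,u.round(1)); cv2.drawMarker(im,tuple(int(v) for v in u),(0,0,255),0,14)
cv2.imwrite("pics/w1.png",im)
s=telemetry.get_state(); print(s["t"],s["tcp_pos"],s["eef_rot"])
```

```text
(0, -10, 134) [321.2 277.6]
(-60, 40, 140) [194.1 182. ]
(60, 40, 140) [449.  182.1]
(0, -10, 98) [321.1 256.5]
2.65 [0.52263814 0.07448692 0.16158667] [ 7.37421241e-01  6.75433051e-01 -2.52239699e-04 -2.09714144e-04]
```

View pics/w1.png

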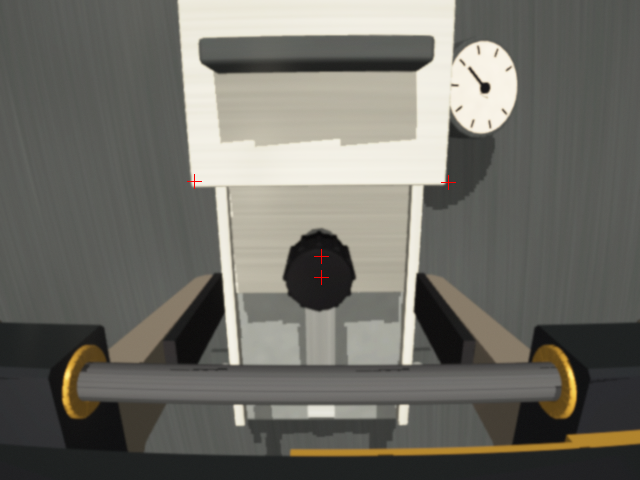

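The wrist view shows the knob centred at about (320,272), and the projected knob and hood corner marks agree to about 1 mm. Next I descend and close.

Call:
{"op": "servo_tool", "data": {"fingers": [1,1,1,0,0,0,0,0,0,0,0,0], "translation": [[0,0.01,-0.2],[0,0,-0.2],[0,0,0],[0,0,0],[0,0,0],[0,0,0],[0,0,0],[0,0,0],[0,0,0],[0,0,0],[0,0,0],[0,0,0]], "rot": [[0,0,0],[0,0,0],[0,0,0],[0,0,0],[0,0,0],[0,0,0],[0,0,0],[0,0,0],[0,0,0],[0,0,0],[0,0,0],[0,0,0]], "squeeze": 40}}

```text
t: 3.85
tcp_pos: [0.5216, 0.0762, 0.1135]
eef_rot: [0.737, 0.676, -0.001, -0.001]
force: [-5.8, -0.5, 5.1]
opening: 0.0351
finger_force: 40.0
```

Call:
{"op": "servo_tool", "data": {"fingers": [0,0,0,0,0,0], "translation": [[0,0,0.03],[0,0,0.03],[0,0,0.03],[0,0,0.035],[0,0,0],[0,0,0]], "rot": [[0,0,0],[0,0,0],[0,0,0],[0,0,0],[0,0,0],[0,0,0]]}}

```text
t: 4.45
tcp_pos: [0.5216, 0.0762, 0.1276]
eef_rot: [0.737, 0.676, -0.001, -0.001]
force: [-2.6, 0.2, -10.7]
opening: 0.0351
finger_force: 40.0
```

Call:
{"op": "servo_tool", "data": {"fingers": [0,0,0,0,0,0,0,0,0,0,0], "translation": [[-0.0087,-0.098,0],[-0.0087,-0.098,0],[-0.0087,-0.098,0],[-0.0087,-0.098,0],[-0.0087,-0.098,0],[-0.0087,-0.098,0],[-0.0087,-0.098,0],[-0.0087,-0.098,0],[-0.0087,-0.098,0],[-0.0087,-0.098,0],[0,0,0]], "rot": [[0,0,0],[0,0,0],[0,0,0],[0,0,0],[0,0,0],[0,0,0],[0,0,0],[0,0,0],[0,0,0],[0,0,0],[0,0,0]]}}

```text
t: 5.55
tcp_pos: [0.5121, -0.044, 0.1286]
eef_rot: [0.738, 0.675, -0.001, 0.001]
force: [-4.6, -1.9, -10.6]
opening: 0.0353
finger_force: 40.0
```

Call:
{"op": "servo_tool", "data": {"fingers": [0,0,0], "translation": [[-0.001,-0.012,0],[0,0,0],[0,0,0]], "rot": [[0,0,0],[0,0,0],[0,0,0]]}}

```text
t: 5.85
tcp_pos: [0.5122, -0.0433, 0.1285]
eef_rot: [0.737, 0.676, -0.0, 0.0]
force: [-5.2, -2.0, -11.0]
opening: 0.0354
finger_force: 40.0
```

Call:
{"op": "servo_tool", "data": {"fingers": [0,0,0,0,0,0], "translation": [[0,0,-0.04],[0,0,-0.04],[0,0,-0.04],[0,0,-0.005],[0,0,0],[0,0,0]], "rot": [[0,0,0],[0,0,0],[0,0,0],[0,0,0],[0,0,0],[0,0,0]]}}

```text
t: 6.45
tcp_pos: [0.5122, -0.0431, 0.1141]
eef_rot: [0.737, 0.676, -0.0, 0.0]
force: [-6.2, -1.9, -7.3]
opening: 0.0347
finger_force: 40.0
```

Call:
{"op": "servo_tool", "data": {"fingers": [1,1,1,1,1,1,1,1,1,1], "translation": [[0,0,0],[0,0,0],[0,0,0],[0,0,0],[0,0,0],[0,0,0.2],[0,0,0.3],[0,0,0.3],[0,0,0.2],[0,0,0]], "rot": [[0,0,0],[0,0,0],[0,0,0],[0,0,0],[0,0,0],[0,0,0],[0,0,0],[0,0,0],[0,0,0],[0,0,0]]}}

```text
t: 7.45
tcp_pos: [0.5148, -0.0437, 0.238]
eef_rot: [0.737, 0.676, 0.002, 0.004]
force: [-0.1, 0.3, 0.0]
opening: 0.0918
finger_force: 0.0
```

Run:
```python
from plant import telemetry, vision
from h import *
p=np.load("pose.npy")
ims=[]
for n,q0 in (("scene",(325,205)),("side",(305,240))):
    r=vision.read_camera(n); im=r["image"][:,:,::-1].copy()
    x,y=q0; c=cv2.resize(im[y-55:y+55,x-50:x+50],None,fx=4,fy=4,interpolation=cv2.INTER_CUBIC)
    for q in [(0,-130,116),(0,95,113),(-60,-80,140),(60,-80,140)]:
        u=(proj(r,b2w(p,q))[0]-[x-50,y-55]+.5)*4-.5; print(n,q,u.round(1)); cv2.drawMarker(c,tuple(int(v) for v in u),(0,0,255),0,10)
    ims.append(c)
cv2.imwrite("pics/c2.png",np.hstack(ims))
s=telemetry.get_state(); print(s["t"],s["tcp_pos"],s["force"])
```

```text
scene (0, -130, 116) [ 72.9 300.3]
scene (0, 95, 113) [313.6 128.9]
scene (-60, -80, 140) [ 68.7 187.8]
scene (60, -80, 140) [187.9 289.1]
side (0, -130, 116) [207.2 267.1]
side (0, 95, 113) [191.3 119.6]
side (-60, -80, 140) [113.  199.6]
side (60, -80, 140) [293.8 197. ]
7.55 [ 0.5123464  -0.04302763  0.23330038] [-0.04910259  0.55218279 -0.05683787]
```

View pics/c2.png

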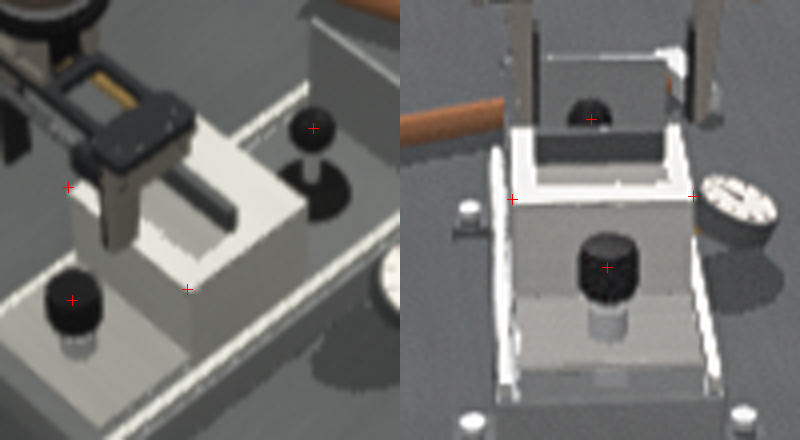

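The knob sits on its predicted home mark at the second hole in both views. The scene crop shows the stick head at (313,128), upright and on its mark. I'll move over the stick and descend straddling the head along the box's x.

Call:
{"op": "servo_tool", "data": {"fingers": [1,1,1,1,1,1,1,1,1,1,1,1], "translation": [[0.027,0.311,0],[0.027,0.311,0],[0.027,0.311,0],[0.027,0.311,0],[0.027,0.311,0],[0.027,0.309,0],[0,0,0],[0,0,-0.3],[0,0,-0.3],[0,0,-0.3],[0,0,-0.17],[0,0,0]], "rot": [[0,0,0],[0,0,0],[0,0,0],[0,0,0],[0,0,0],[0,0,0],[0,0,0],[0,0,0],[0,0,0],[0,0,0],[0,0,0],[0,0,0]]}}

```text
t: 8.75
tcp_pos: [0.5275, 0.1795, 0.0997]
eef_rot: [0.737, 0.675, -0.004, -0.003]
force: [-1.3, 0.4, -0.2]
opening: 0.0918
finger_force: 0.0
```

Call:
{"op": "servo_tool", "data": {"fingers": [1,1,1,1,1,1,1], "translation": [[0.0415,-0.0037,0],[0.0415,-0.0037,0],[0.0415,-0.0037,0],[0.0415,-0.0037,0],[0.0415,-0.0037,0],[0,0,0],[0,0,0]], "rot": [[0,0,0],[0,0,0],[0,0,0],[0,0,0],[0,0,0],[0,0,0],[0,0,0]]}}

```text
t: 9.45
tcp_pos: [0.5567, 0.1785, 0.1052]
eef_rot: [0.737, 0.676, -0.0, -0.0]
force: [0.5, -0.3, -0.3]
opening: 0.0919
finger_force: 0.0
```

Call:
{"op": "servo_tool", "data": {"fingers": [1,1,1,1,1,1,1,1,1], "translation": [[0.025,-0.0022,0],[0.025,-0.0022,0],[0.025,-0.0022,0],[0.025,-0.0022,0],[0.025,-0.0022,0],[0.025,-0.0022,0],[0.025,-0.0022,0],[0.025,-0.0022,0],[0,0,0]], "rot": [[0,0,0],[0,0,0],[0,0,0],[0,0,0],[0,0,0],[0,0,0],[0,0,0],[0,0,0],[0,0,0]]}}

```text
t: 10.35
tcp_pos: [0.5805, 0.1763, 0.1049]
eef_rot: [0.737, 0.676, -0.0, -0.0]
force: [-4.3, 0.2, 2.6]
opening: 0.0918
finger_force: 2.0
```

Call:
{"op": "servo_tool", "data": {"fingers": [1,1,1,1], "translation": [[0.0125,-0.001,0],[0.0125,-0.001,0],[0,0,0],[0,0,0]], "rot": [[0,0,0],[0,0,0],[0,0,0],[0,0,0]]}}

```text
t: 10.75
tcp_pos: [0.5827, 0.1762, 0.1047]
eef_rot: [0.737, 0.676, -0.001, -0.001]
force: [-6.2, 0.0, 2.4]
opening: 0.0923
finger_force: 3.0
```

Call:
{"op": "servo_tool", "data": {"fingers": [1,1,1], "translation": [[0.0125,-0.001,0],[0,0,0],[0,0,0]], "rot": [[0,0,0],[0,0,0],[0,0,0]]}}

```text
t: 11.05
tcp_pos: [0.5832, 0.1762, 0.1044]
eef_rot: [0.737, 0.676, -0.002, -0.002]
force: [-9.1, 0.3, 4.2]
opening: 0.0917
finger_force: 4.4
```

Call:
{"op": "servo_tool", "data": {"fingers": [1,1,1,1,1,1,1,1,1,1,1,1,1,1,1,1], "translation": [[0.0125,-0.001,0],[0,0,0],[0,0,0],[0,0,0],[0,0,0],[0,0,0],[0,0,0],[0,0,0],[0,0,0],[0,0,0],[0,0,0],[0,0,0],[0,0,0],[0,0,0],[0,0,0],[0,0,0]], "rot": [[0,0,0],[0,0,0],[0,0,0],[0,0,0],[0,0,0],[0,0,0],[0,0,0],[0,0,0],[0,0,0],[0,0,0],[0,0,0],[0,0,0],[0,0,0],[0,0,0],[0,0,0],[0,0,0]]}}

```text
t: 12.65
tcp_pos: [0.5837, 0.1762, 0.1042]
eef_rot: [0.737, 0.676, -0.003, -0.002]
force: [-11.9, 1.1, 6.6]
opening: 0.0918
finger_force: 5.9
```

Run:
```python
from plant import telemetry, vision
from h import *
p=np.load("pose.npy"); ims=[]
for n,q0 in (("scene",(355,190)),("wrist",(320,240))):
    r=vision.read_camera(n); im=r["image"][:,:,::-1].copy()
    if n=="scene":
        x,y=q0; c=cv2.resize(im[y-60:y+60,x-50:x+50],None,fx=4,fy=4,interpolation=cv2.INTER_CUBIC); g=lambda u:(u-[x-50,y-60]+.5)*4-.5
    else: c=cv2.resize(im,(400,300)); c=cv2.copyMakeBorder(c,0,180,0,0,cv2.BORDER_CONSTANT); g=lambda u:u*.625
    for q in [(0,95,113),(23.4,95,108.3)]:
        u=g(proj(r,b2w(p,q))[0]); print(n,q,u.round(1)); cv2.drawMarker(c,tuple(int(v) for v in u),(0,0,255),0,8)
    ims.append(c)
cv2.imwrite("pics/c3.png",np.hstack(ims))
s=telemetry.get_state(); print(s["t"],s["tcp_pos"],s["force"])
```

```text
scene (0, 95, 113) [193.6 208.9]
scene (23.4, 95, 108.3) [216.7 231.4]
wrist (0, 95, 113) [124.4 193.3]
wrist (23.4, 95, 108.3) [159.  190.8]
12.75 [0.58365112 0.17623669 0.10422574] [-11.27021536   0.43691428   5.28965863]
```

View pics/c3.png

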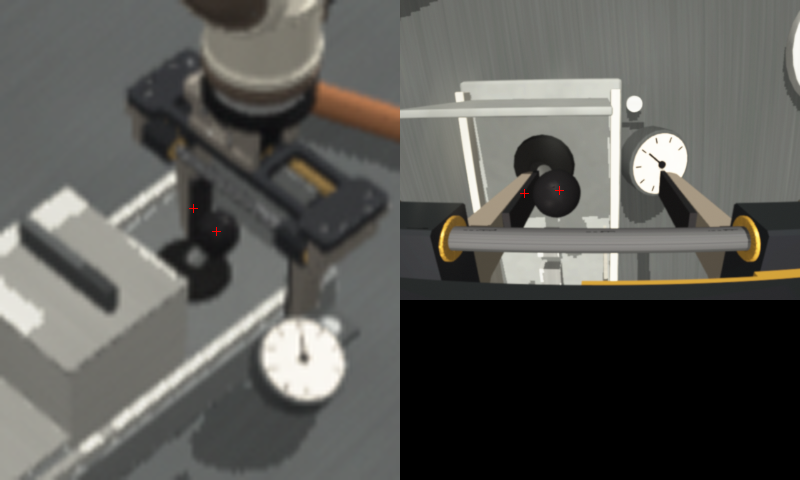

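The head sits on the full-tilt mark, at about (557,192) in the wrist part and about (215,232) in the scene part. It has been held against the stop for about 1.7 s. Now I ease back so it springs upright, then lift clear.

Call:
{"op": "servo_tool", "data": {"fingers": [1,1,1,1,1,1,1,1,1,1,1,1,1,1,1,1,1,1,1,1], "translation": [[0,0,0],[0,0,0],[-0.034,0.003,0],[-0.034,0.003,0],[-0.034,0.003,0],[-0.034,0.003,0],[-0.034,0.003,0],[-0.034,0.003,0],[-0.034,0.003,0],[-0.034,0.003,0],[-0.034,0.003,0],[-0.034,0.003,0],[-0.034,0.003,0],[-0.034,0.003,0],[-0.03,0.003,0],[0,0,0],[0,0,0.2],[0,0,0.3],[0,0,0.3],[0,0,0.3]], "rot": [[0,0,0],[0,0,0],[0,0,0],[0,0,0],[0,0,0],[0,0,0],[0,0,0],[0,0,0],[0,0,0],[0,0,0],[0,0,0],[0,0,0],[0,0,0],[0,0,0],[0,0,0],[0,0,0],[0,0,0],[0,0,0],[0,0,0],[0,0,0]]}}

```text
t: 14.75
tcp_pos: [0.5339, 0.1805, 0.2385]
eef_rot: [0.737, 0.676, 0.0, 0.0]
force: [0.1, 0.5, 0.1]
opening: 0.0917
finger_force: 0.0
```

Call:
{"op": "servo_tool", "data": {"fingers": [1,1,1,1,1,1], "translation": [[0,0,0.3],[-0.2,0,0.2],[-0.3,0,0],[-0.3,0,0],[-0.2,0,0],[0,0,0]], "rot": [[0,0,0],[0,0,0],[0,0,0],[0,0,0],[0,0,0],[0,0,0]]}}

```text
t: 15.35
tcp_pos: [0.4124, 0.1808, 0.2975]
eef_rot: [0.737, 0.676, 0.0, 0.0]
force: [0.4, -0.6, -0.2]
opening: 0.092
finger_force: 0.0
```

Run:
```python
from plant import telemetry, vision
from h import *
p=np.load("pose.npy"); ims=[]
for n,q0 in (("scene",(325,205)),("side",(305,240))):
    r=vision.read_camera(n); im=r["image"][:,:,::-1].copy(); x,y=q0
    c=cv2.resize(im[y-65:y+60,x-50:x+50],None,fx=4,fy=4,interpolation=cv2.INTER_CUBIC)
    for q in [(0,95,113),(0,-130,116)]:
        u=(proj(r,b2w(p,q))[0]-[x-50,y-65]+.5)*4-.5; print(n,q,u.round(1)); cv2.drawMarker(c,tuple(int(v) for v in u),(0,0,255),0,8)
    ims.append(c)
cv2.imwrite("pics/c4.png",np.hstack(ims))
s=telemetry.get_state(); print(s["t"],s["tcp_pos"],s["force"])
```

```text
scene (0, 95, 113) [313.6 168.9]
scene (0, -130, 116) [ 72.9 340.3]
side (0, 95, 113) [191.3 159.6]
side (0, -130, 116) [207.2 307.1]
15.45 [0.41451033 0.18057224 0.29747593] [ 0.12832008  0.12570647 -0.10166449]
```

View pics/c4.png

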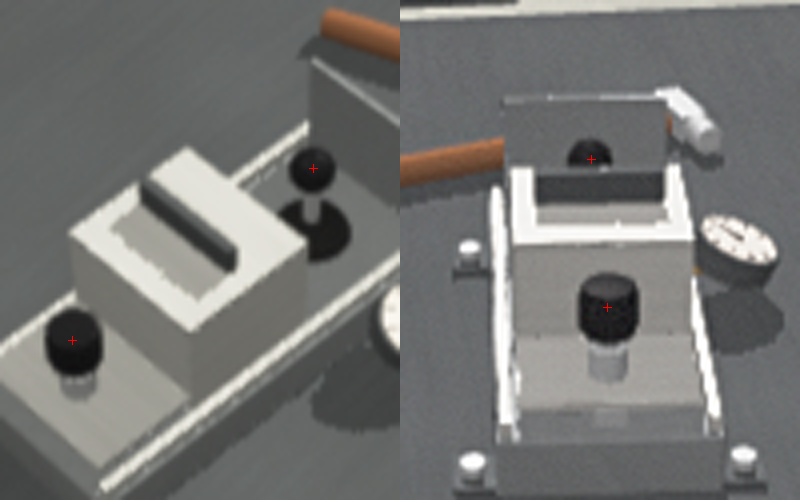

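The stick is upright on its mark at (313,168), the knob is home at the second hole at (72,341), and the arm is clear, so I'm handing in.

```bash
python3 -c "
from plant import job_done
print(job_done())"
```

```text
the job is handed in; nothing more can be done
None
```

I handed the job in at about 15.5 s: the hood is fully open with the plunger in its second hole, and the stick was held at full tilt towards the gauge for about 1.7 s, then returned upright; the arm only touched the knob and the stick.

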